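Hold a gel cassette down on its seal while a colleague clips it

TASK

Lift the green-framed gel cassette (there is a carrying bar on top) out of the white drying rack, lower it upright into the grey casting stand, between the guides and along the white fence (either broad side may face the fence), and press it gently down onto the dark foam seal strip with a steady push of about 10 newtons, which squeezes the foam by about 5 mm: with much less it leaks and the hold-down arms cannot pass over the frame, with half as much again the glass may crack. You are the third hand: keep that push steady for three seconds and finish while still gripping the cassette and pressing it down, because I shall then swing the two hold-down arms over it. Leave those arms open, and leave the grey dam in the rack and the things round about where they are.

Things in the scene. Friction and masses are not known exactly. Their poses are not given: they have to be found in the camera images.
- cassette_center (a point): centre (half-way up) of the gel cassette: two glass plates in a green frame, 16 mm thick (its x), 112 mm wide (its y), 110 mm tall (its z, up), about 0.22 kg, standing upright, lower edge 55 mm below this point. Its green carrying bar, 12 mm thick along x, 92 mm long along y, 14 mm tall, is centred 48 mm above this point: grip it at its middle from above, closing along x
- cassette: the same cassette; origin at the centre of its lower edge, same axes. The side rails (16 mm thick, the outer 12 mm on each side) end in shoulders 86 mm above it. The bar lies 96 to 110 mm above it; below the bar is an open window, then the glass, 8.4 mm thick, ending 82 mm above the lower edge, so fingertips may reach 20 mm below the bar in the middle
- pocket (a point): centre of the casting stand's pocket, on top of the unsqueezed foam strip, 30 mm above the bench; z up, x from the open front to the white back fence, y along the fence. The pocket is 20 mm along x (fence face at +10, front lips at -10 mm) and 118 mm along y. With the cassette on the strip, its centre is 55 mm above this point, less the squeeze
- stand: the grey casting stand, fixed to the bench; origin under its centre, axes as the pocket's. Base 110 x 176 mm, top 20 mm above the bench. The pocket's walls are upright up to about 70 mm (fence), 62 mm (side guides), 54 mm (front lips) above the bench, then flare outward by 5 to 8 mm as lead-ins and end at 86, 77 and 69 mm
- gasket (a joint): squeeze of the dark grey foam seal strip (14 x 108 mm) in m: 0 free, growing as it is pressed down, solid stop at 0.011. It is springy, about 1.8 N per mm from zero (5.5 mm is about 10 N); the cassette's own weight alone squeezes it by 1 to 2 mm
- clip_left (a joint): black hold-down arm with a red stud on the steel post 78 mm to the +y side of the pocket, turning about the upright post: 0 = pointing inward over the pocket, 1.57 = pointing to the stand's front (-x), clear of it. 30 mm long, underside 113 mm and stud top 134 mm above the bench. Starts open and stays where it is left
- clip_right (a joint): the same hold-down arm on the -y side, mirrored: 0 = over the pocket, 1.57 = clear
- plate_rack: white plastic drying rack fixed on the bench, 124 x 140 x 43 mm, origin under its centre; two bays at x = -28 and +28 mm, each 20 mm wide along x and 120 mm long along y, floor 8 mm and end fins up to 43 mm above the bench; the cassette stands in one bay, the dam in the other
- dam_center (a point): centre (half-way up) of the grey plastic buffer dam, 16 x 110 x 72 mm, lower than the cassette and without a bar, standing in the other bay; to be left there
- beaker: small clear beaker, 60 x 55 x 71 mm, a bystander; origin under its centre
- reagent: white plastic reagent bottle, 45 x 62 x 109 mm, a bystander; origin under its centre
- tape: white tape roll lying flat, 82 mm across, 19 mm high, a bystander; origin under its centre
- timer: white lab timer, 39 x 68 x 62 mm, a bystander; origin under its centre

How it is judged:
By the outcome, as a careful person would: the job done as asked, in the order asked, and still so for the second after the job is handed in, while the arm keeps its last pose, push and grip.
It also fails if it takes over 48 s, if anything falls off the work surface, if the arm or the gripper's body presses on something with over 40 N, if the wrist force passes 120 N, or if a joint passes its speed limit or range.

ROBOT

A 7-joint arm with a two-finger parallel gripper is mounted at the origin on a cart in front of the work surface, level with it; the furniture and walls round the work are solid. World frame = base frame: x ahead of the robot, y to its left, z up, the work surface at z = 0. Lengths are in m, angles in rad, forces in N, time in s.
With the tool pointing down it reaches from about 0.425 to 1.025 m from the base axis. Payload 9.4 kg.
Tool frame: the origin (TCP) lies at the very end of the fingers, on their centre line; the grasp point (between the pads) lies 19 mm behind it; z points along the fingers, y is the line along which they close (so a half turn about z gives the same grasp; the last joint's range is limited). The gripper opens to 85 mm and grips with 20 to 120 N. Pads are 22 mm wide; open, the fingers measure 114 mm over their backs; the gripper's body (76 mm by 85 mm) begins 54 mm behind the grasp point. The pads swing forward as they close: fully open they stand 13 mm farther back than shut.
Start: joints at [-1.375, 0.599, -0.003, 1.599, 0.002, 0.943, -0.08], TCP at [0.195, 0.698, 0.231] pointing down, gripper open.
Joint ranges: [-2.57, 2.57], [-0.35, 1.97], [-1.29, 1.29], [0.11, 2.56], [-1.05, 4.19], [0.11, 1.86], [-2.63, 2.63]. Speed limits (rad/s): [2.22, 2.22, 3.01, 3.01, 3.14, 3.14, 3.14].

INTERFACE

Orientations are given as a rotation vector (axis times angle).
In Python, from plant import * gives the robot as it stands.
- The arm moves only by the tool servo_tool, never from a script. Its argument "commands" is a list of rows, each an object of numbers: "tx", "ty", "tz": the shift along the world's x, y, z normalised to -1 to 1, where 1 is 400 mm; "rx", "ry", "rz": the turn, a rotation vector about the world's x, y, z normalised to -1 to 1, where 1 is pi rad. In form: [{"tx": .., "ty": .., "tz": .., "rx": .., "ry": .., "rz": ..}, ...]. A call has exactly 5 rows; each row is the pose to reach, as a shift and turn from the pose commanded when the call began, turning the shorter way round; what a row does not reach only later rows make up. A row lasts 1/8 s, in which the tool goes at most 62.5 mm and 10.7 degrees, less where a joint would pass 70% of its speed; a pose out of reach is approached as far as the arm can. A call with a number of a shift or a turn outside -1 to 1 is refused whole. A call with a gripper value outside its range is refused whole. "grip" is the closure in counts, from 0 (fully open) to 255 (shut), set as the call begins (left out, the last holds). The fingers move at their own pace and stop on an object; "newtons" is the grip in N (left out, the last holds). Time passes only in rows, so rows that repeat a pose let the fingers close, or fill a call up. It gives the time, the measured TCP pose, the force, the opening and the grip force at its end, in the units of the state.
- read_state(): the state, without advancing time (a new reading comes with each control period).
- camera(name): name is "side" or "top" or "wrist"; returns the picture (420x560x3 uint8, blue, green, red); there is no depth.
- calibration(name): a dict with "camera_matrix" (3x3 intrinsics, pixels), "dist_coeffs" ([k1, k2, p1, p2, k3] as OpenCV has them; the pictures are not rectified), "world_to_cam" (4x4, takes a point from world to camera coordinates). Camera axes: x right, y down, z forward; pixel columns grow to the right and rows downward; lengths in m; the calibration is good to about 2 mm. A picture is of the moment at which its call begins: read the wrist's pose just before it. calibration takes no time and is no camera call; for the wrist camera it gives the pose at the moment of the call.
- close_job(): hands the job in; it is judged then, once.
Trained networks look in the newest picture that a camera, given by its name, has taken for a name from the list of things; names that differ only in an ending like _2 or _b are one class to them, and where a whole thing is asked for, a point or a joint stands for the part that bears it (a point fixed in the world has none). Each returns a list of dicts, best first, with "confidence" (0 to 1); they miss things now and then, are a little off and sometimes report something else, mostly with a low value. They report only what shows in the picture. A call takes as long as a camera call.
- spot_in(camera, target): "extent" ([left, top, right, bottom] in pixels, round what is visible of it).
- tip_of(camera, target): "at" ([column, row] in pixels: a listed point, or the origin of a listed thing).
The state is a dict: "time_s": time; "qpos": joint angles; "dq": joint speeds; "joint_efforts": joint torques, N m; "eef_pos": TCP position; "tcp_rot": TCP orientation; "ft_force": force on the tool from outside, world axes, zero at the start; "torque": the same for the moment, N m; "grip_width": opening from 0.0 (shut) to 1.0 (fully open); "finger_force": force on a finger pad.
Only numpy, scipy, OpenCV 4.12 (cv2) and the standard library are available. Lean on these libraries where they do the work, as an engineer would, in place of code of your own. Each camera call takes 0.05 s, during which the arm holds its last target. There are 200 camera calls.

## Working session

There is one attempt and no reset: what is moved stays moved. The work goes in short steps, Python scripts to look and compute and a tool call to move; the robot and the scene stay as the last step left them, time stands still between calls to the robot, and variables do not carry over. Pictures are saved under pics/ and viewed, at most 10 in all, crops included, and the job is handed in when it is done.

Besides the shell and the picture viewer there is one more tool, called in YAML: its name, and indented under it one key for each argument. servo_tool: Moves the arm, as the interface text tells. Scaled input: -1 to 1 covers 400 mm each way for a shift and pi rad each way for a turn. Its arguments: {"type":"object","properties":{"commands":{"type":"array","items":{"type":"object","properties":{"tx":{"type":"number"},"ty":{"type":"number"},"tz":{"type":"number"},"rx":{"type":"number"},"ry":{"type":"number"},"rz":{"type":"number"}}}},"grip":{"type":"number"},"newtons":{"type":"number"}},"required":["commands"]}

```bash
mkdir -p pics
cat > h.py <<'E'
from plant import *
import numpy as np, cv2
def ray(cal,px):
    K=np.array(cal["camera_matrix"],float);d=np.array(cal["dist_coeffs"],float);T=np.array(cal["world_to_cam"],float)
    u=cv2.undistortPoints(np.array([[px]],float),K,d)[0,0]
    R=T[:3,:3];t=T[:3,3]
    return -R.T@t, R.T@np.array([u[0],u[1],1.])
def on_z(cal,px,z):
    o,d=ray(cal,px); return o+d*(z-o[2])/d[2]
def proj(cal,P):
    T=np.array(cal["world_to_cam"],float)
    return cv2.projectPoints(np.array(P,float).reshape(-1,1,3),cv2.Rodrigues(T[:3,:3])[0],T[:3,3],np.array(cal["camera_matrix"],float),np.array(cal["dist_coeffs"],float))[0][:,0]
E
python3 - <<'E'
from h import *
s=read_state();print(s)
ims={}
for c in ["top","side"]:
    ims[c]=camera(c); cv2.imwrite(f"pics/{c}0.png",ims[c])
    cal=calibration(c); print(c,"cam at",-np.array(cal["world_to_cam"])[:3,:3].T@np.array(cal["world_to_cam"])[:3,3])
    for t,z in [("cassette_center",.063),("pocket",.03),("stand",0),("plate_rack",0),("dam_center",.044),("cassette",.008)]:
        for r in tip_of(c,t)[:2]:
            print(c,t,np.round(r["at"],1),round(r["confidence"],2),np.round(on_z(cal,r["at"],z),4))
E
```

```text
{'time_s': 0.0, 'qpos': array([-1.37471616,  0.60016471, -0.00256469,  1.60017754,  0.00180193,
        0.94290841, -0.07980799]), 'dq': array([-0.00049521,  0.00069713, -0.00151571,  0.00016546, -0.00215799,
        0.00076439, -0.00099111]), 'joint_efforts': array([ 1.77281427e-04, -7.76467752e+01,  1.56469334e+00, -2.58012235e+01,
        1.22697520e-02,  8.98831728e-03, -4.93870323e-05]), 'eef_pos': array([0.1951921 , 0.69770516, 0.23037104]), 'tcp_rot': array([-4.27035048e-01, -3.11234655e+00,  2.59726384e-03]), 'ft_force': array([-0.01579094,  0.815181  ,  0.13907097]), 'torque': array([ 0.02198224, -0.05108337,  0.00399652]), 'finger_force': 0.0, 'grip_width': 1.0016334587910363}
top cam at [ 0.45632818 -0.03238396  1.61187482]
top cassette_center [208.5 239.4] 0.68 [0.4911 0.2191 0.063 ]
top pocket [304.4 225. ] 0.76 [ 0.5358 -0.0854  0.03  ]
top pocket [202.9 254.7] 0.29 [0.4429 0.2422 0.03  ]
top stand [303.8 228.6] 0.91 [ 0.5255 -0.0843  0.    ]
top plate_rack [206.2 245.6] 0.98 [0.4723 0.2368 0.    ]
top dam_center [204.4 252.9] 0.59 [0.4487 0.2351 0.044 ]
top cassette [210.2 236.5] 0.58 [0.5018 0.2225 0.008 ]
side cam at [0.46919425 0.80634099 0.96650526]
side cassette_center [306.6 301.8] 0.82 [0.499  0.2214 0.063 ]
side pocket [306.5 209.2] 0.84 [ 0.5244 -0.0795  0.03  ]
side stand [304.6 218.5] 0.87 [ 0.5283 -0.0739  0.    ]
side plate_rack [318.1 321.6] 0.71 [ 0.4714  0.2292 -0.    ]
side plate_rack [233.1 209.7] 0.7 [ 0.7207 -0.0853  0.    ]
side dam_center [331.7 313. ] 0.97 [0.444  0.2314 0.044 ]
side cassette [305.3 317.6] 0.87 [0.5001 0.227  0.008 ]
side cassette [319.  323.9] 0.43 [0.469  0.2395 0.008 ]
```

View pics/top0.png

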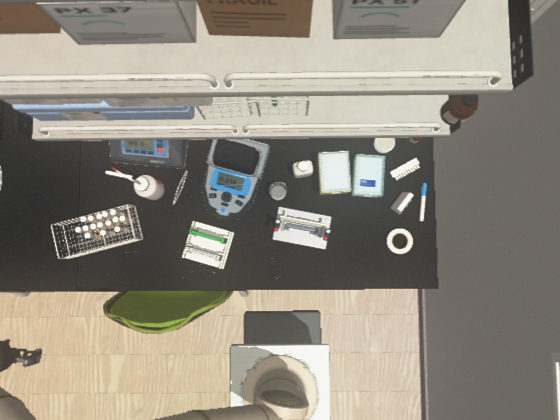

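View pics/side0.png

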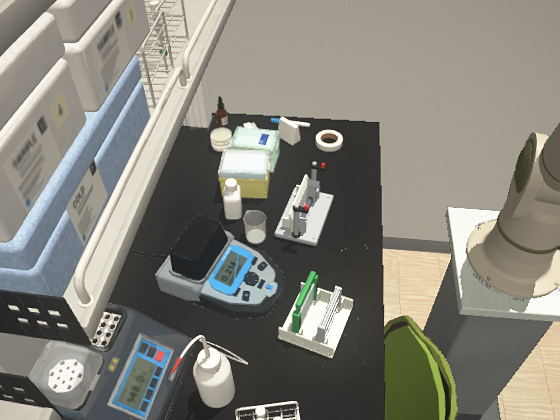

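servo_tool:
  commands:
    - {"tx": 0.07, "ty": -0.12, "tz": 0.05, "rz": -0.05}
    - {"tx": 0.14, "ty": -0.24, "tz": 0.1, "rz": -0.1}
    - {"tx": 0.21, "ty": -0.36, "tz": 0.15, "rz": -0.15}
    - {"tx": 0.28, "ty": -0.48, "tz": 0.2, "rz": -0.2}
    - {"tx": 0.36, "ty": -0.6, "tz": 0.25, "rz": -0.25}
  grip: 0
  newtons: 80

```text
invalid input at $.commands[0]: expected keys tx, ty, tz, rx, ry, rz
```

servo_tool:
  commands:
    - {"tx": 0.07, "ty": -0.12, "tz": 0.05, "rx": 0, "ry": 0, "rz": -0.05}
    - {"tx": 0.14, "ty": -0.24, "tz": 0.1, "rx": 0, "ry": 0, "rz": -0.1}
    - {"tx": 0.21, "ty": -0.36, "tz": 0.15, "rx": 0, "ry": 0, "rz": -0.15}
    - {"tx": 0.28, "ty": -0.48, "tz": 0.2, "rx": 0, "ry": 0, "rz": -0.2}
    - {"tx": 0.36, "ty": -0.6, "tz": 0.25, "rx": 0, "ry": 0, "rz": -0.25}
  grip: 0
  newtons: 80

```text
time_s: 1.32
eef_pos: [0.3399, 0.4566, 0.3322]
tcp_rot: [-1.592, -2.708, -0.001]
ft_force: [0.2, 0.2, 0.2]
grip_width: 1.005
finger_force: 0.0
```

servo_tool:
  commands:
    - {"tx": 0.07, "ty": -0.12, "tz": 0, "rx": 0, "ry": 0, "rz": -0.05}
    - {"tx": 0.14, "ty": -0.24, "tz": 0, "rx": 0, "ry": 0, "rz": -0.1}
    - {"tx": 0.21, "ty": -0.36, "tz": 0, "rx": 0, "ry": 0, "rz": -0.15}
    - {"tx": 0.28, "ty": -0.48, "tz": 0, "rx": 0, "ry": 0, "rz": -0.2}
    - {"tx": 0.35, "ty": -0.59, "tz": 0, "rx": 0, "ry": 0, "rz": -0.24}

```text
time_s: 1.95
eef_pos: [0.48, 0.2204, 0.3317]
tcp_rot: [-2.477, -1.932, -0.001]
ft_force: [1.2, 0.8, 0.8]
grip_width: 1.001
finger_force: 0.0
```

Run:
```python
from h import *
s=read_state();print(s["qpos"],s["eef_pos"],s["tcp_rot"])
cal=calibration("wrist");im=camera("wrist"); cv2.imwrite("pics/w1.png",im)
T=np.array(cal["world_to_cam"]);print(T, np.array(cal["camera_matrix"]))
print(proj(cal,[[0.495,0.22,0.118]]))
hsv=cv2.cvtColor(im,cv2.COLOR_BGR2HSV)
m=cv2.inRange(hsv,(50,120,40),(80,255,255))
n,l,st,c=cv2.connectedComponentsWithStats(m)
i=1+np.argmax(st[1:,4]);print(st[i]);pts=np.argwhere(l==i)[:,::-1].astype(np.float32)
print(cv2.minAreaRect(pts))
for t,z in [("cassette_center",.063),("cassette",.008),("dam_center",.044)]:
    for r in tip_of("wrist",t)[:1]: print(t,r,on_z(cal,r["at"],z))
```

```text
[-0.92472623  0.26912786  0.49969768  1.94589547 -0.15622443  0.96308445
 -0.59676379] [0.48004318 0.22044623 0.33170041] [-2.47715363e+00 -1.93195322e+00 -1.39748519e-03]
[[ 0.96987856 -0.2435846   0.00145399 -0.41167672]
 [-0.23410598 -0.93045513  0.28186457  0.25269417]
 [-0.067305   -0.2737148  -0.9594531   0.56837572]
 [ 0.          0.          0.          1.        ]] [[365.2921159    0.         276.08403688]
 [  0.         365.2921159  208.89847343]
 [  0.           0.           1.        ]]
[[291.21600193 173.95641022]]
[ 286  114   22  107 1226]
((296.44219970703125, 166.916015625), (17.108203887939453, 106.27885437011719), 2.3373055458068848)
cassette_center {'at': [296.4, 162.8], 'confidence': 0.7} [0.50344709 0.22022061 0.063     ]
cassette {'at': [289.3, 156.9], 'confidence': 0.95} [0.49727376 0.22046811 0.008     ]
dam_center {'at': [246.6, 160.0], 'confidence': 0.81} [0.44730301 0.23464256 0.044     ]
```

View pics/w1.png

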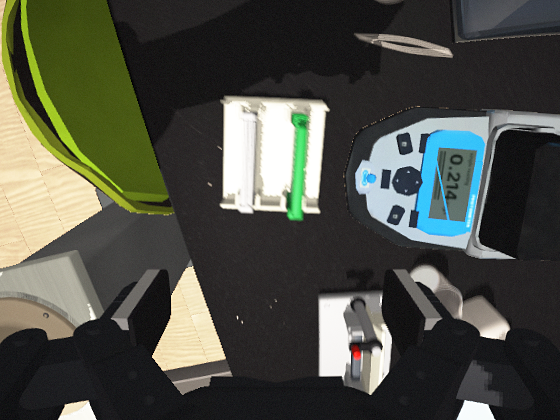

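```bash
cat >> h.py <<'E'
from scipy.optimize import minimize
BOX=[((0,0,.103),(.012,.092,.014)),((0,.05,.043),(.016,.012,.086)),((0,-.05,.043),(.016,.012,.086)),((0,.04,.091),(.012,.012,.012)),((0,-.04,.091),(.012,.012,.012))]
def greenmask(im):
    m=cv2.inRange(cv2.cvtColor(im,cv2.COLOR_BGR2HSV),(50,90,30),(85,255,255))
    return m
def fit(im,cal,x0,z0,win):
    m=greenmask(im); a,b,c,d=win; keep=np.zeros_like(m); keep[b:d,a:c]=m[b:d,a:c]
    S=4; M=cv2.resize(keep,None,fx=S,fy=S,interpolation=cv2.INTER_LINEAR)>127
    def render(p,boxes):
        R=np.zeros(M.shape,np.uint8);cs,sn=np.cos(p[2]),np.sin(p[2])
        for c0,s in boxes:
            P=[]
            for i in (-.5,.5):
                for j in (-.5,.5):
                    for k in (-.5,.5):
                        q=np.array(c0)+np.array(s)*[i,j,k]
                        P.append([p[0]+cs*q[0]-sn*q[1],p[1]+sn*q[0]+cs*q[1],z0+q[2]])
            h=cv2.convexHull(((proj(cal,P)+.5)*S).astype(np.float32))
            cv2.fillConvexPoly(R,h.round().astype(np.int32),1)
        return R>0
    def cost(q):
        p=[q[0],q[1],q[2]]
        B=render(p,BOX[:1]);A=render(p,BOX)
        # bar must be green; rails only optionally (partly hidden)
        return (B&~M).sum()+(M&~A).sum()+.15*(A&~M).sum()
    best=min((minimize(cost,np.array(x0)+[dx,dy,0],method="Nelder-Mead",options=dict(initial_simplex=np.array(x0)+[dx,dy,0]+np.array([[0,0,0],[.006,0,0],[0,.006,0],[0,0,.06]]),maxiter=150)) for dx in(-.004,.004) for dy in (-.004,.004)),key=lambda r:r.fun)
    return best.x,best.fun/M.sum()
E
python3 - <<'E'
from h import *
print(fit(cv2.imread("pics/w1.png"),calibration("wrist"),[.497,.22,-.24],.008,(270,90,320,235)))
print(fit(cv2.imread("pics/top0.png"),calibration("top"),[.497,.22,-.24],.008,(180,225,235,250)))
print(fit(cv2.imread("pics/side0.png"),calibration("side"),[.497,.22,-.24],.008,(285,265,325,335)))
E
```

```text
(array([ 0.50123942,  0.21939057, -0.28724329]), np.float64(0.15240464344941956))
(array([ 0.50440432,  0.22571051, -0.27589185]), np.float64(0.26302581261950286))
(array([ 0.50231685,  0.22218548, -0.27541941]), np.float64(0.22597710776102736))
```

servo_tool:
  commands:
    - {"tx": 0.02, "ty": 0, "tz": -0.08, "rx": 0, "ry": 0, "rz": -0.005}
    - {"tx": 0.04, "ty": 0, "tz": -0.16, "rx": 0, "ry": 0, "rz": -0.01}
    - {"tx": 0.055, "ty": 0.003, "tz": -0.25, "rx": 0, "ry": 0, "rz": -0.011}
    - {"tx": 0.055, "ty": 0.003, "tz": -0.27, "rx": 0, "ry": 0, "rz": -0.011}
    - {"tx": 0.055, "ty": 0.003, "tz": -0.27, "rx": 0, "ry": 0, "rz": -0.011}

```text
time_s: 2.78
eef_pos: [0.5009, 0.2241, 0.2234]
tcp_rot: [-2.504, -1.897, 0.001]
ft_force: [-0.1, 0.3, 1.1]
grip_width: 1.002
finger_force: 0.0
```

Run:
```python
from h import *
s=read_state();print(s["eef_pos"],s["tcp_rot"],s["qpos"])
cal=calibration("wrist");im=camera("wrist"); cv2.imwrite("pics/w2.png",im)
print(proj(cal,[[.5015,.2205,.118]]))
n,l,st,c=cv2.connectedComponentsWithStats(greenmask(im))
for i in range(1,n):
    if st[i,4]>80: print(st[i])
i=1+np.argmax([s[4] if s[0]>230 and s[0]<340 else 0 for s in st[1:]]);x,y,w,h,_=st[i]
print(fit(im,cal,[.5015,.2205,-.28],.008,(x-3,y-3,x+w+3,y+h+3)))
from scipy.spatial.transform import Rotation as Rn
R=Rn.from_rotvec(s["tcp_rot"]).as_matrix();print("tooly yaw",np.arctan2(R[1,1],R[0,1]),R[:,2])
```

```text
[0.5008549  0.22409642 0.22341648] [-2.50416588e+00 -1.89650674e+00  1.25301418e-03] [-0.84359195  0.42686964  0.44754711  2.03248932 -0.26943926  0.73909235
 -0.50457781]
[[279.2768413  211.73864348]]
[ 268  122   23  147 2547]
(array([ 0.501473  ,  0.22249729, -0.28738159]), np.float64(0.053791597133601654))
tooly yaw -0.27443123531509533 [-8.29912871e-04 -2.25566506e-04 -9.99999630e-01]
```

View pics/w2.png

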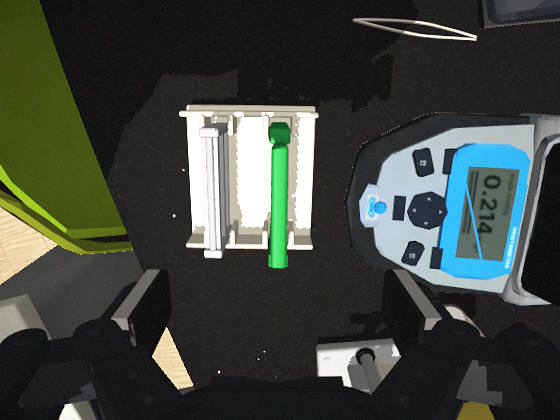

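servo_tool:
  commands:
    - {"tx": 0.002, "ty": -0.004, "tz": -0.1, "rx": 0, "ry": 0, "rz": -0.004}
    - {"tx": 0.002, "ty": -0.004, "tz": -0.2, "rx": 0, "ry": 0, "rz": -0.004}
    - {"tx": 0.002, "ty": -0.004, "tz": -0.28, "rx": 0, "ry": 0, "rz": -0.004}
    - {"tx": 0.002, "ty": -0.004, "tz": -0.328, "rx": 0, "ry": 0, "rz": -0.004}
    - {"tx": 0.002, "ty": -0.004, "tz": -0.328, "rx": 0, "ry": 0, "rz": -0.004}

```text
time_s: 3.45
eef_pos: [0.5021, 0.2222, 0.0923]
tcp_rot: [-2.517, -1.879, 0.0]
ft_force: [0.3, 0.4, 1.5]
grip_width: 0.999
finger_force: 0.0
```

servo_tool:
  commands:
    - {"tx": 0, "ty": 0, "tz": 0, "rx": 0, "ry": 0, "rz": 0}
    - {"tx": 0, "ty": 0, "tz": 0, "rx": 0, "ry": 0, "rz": 0}
    - {"tx": 0, "ty": 0, "tz": 0, "rx": 0, "ry": 0, "rz": 0}
    - {"tx": 0, "ty": 0, "tz": 0, "rx": 0, "ry": 0, "rz": 0}
    - {"tx": 0, "ty": 0, "tz": 0, "rx": 0, "ry": 0, "rz": 0}
  grip: 255
  newtons: 80

```text
time_s: 4.08
eef_pos: [0.5024, 0.2219, 0.0926]
tcp_rot: [-2.518, -1.879, -0.001]
ft_force: [-1.4, -0.1, 6.3]
grip_width: 0.123
finger_force: 78.4
```

servo_tool:
  commands:
    - {"tx": 0, "ty": 0, "tz": 0, "rx": 0, "ry": 0, "rz": 0}
    - {"tx": 0, "ty": 0, "tz": 0, "rx": 0, "ry": 0, "rz": 0}
    - {"tx": 0, "ty": 0, "tz": 0, "rx": 0, "ry": 0, "rz": 0}
    - {"tx": 0, "ty": 0, "tz": 0, "rx": 0, "ry": 0, "rz": 0}
    - {"tx": 0, "ty": 0, "tz": 0, "rx": 0, "ry": 0, "rz": 0}

```text
time_s: 4.7
eef_pos: [0.5024, 0.2219, 0.0926]
tcp_rot: [-2.518, -1.879, -0.001]
ft_force: [-0.7, -0.1, 6.0]
grip_width: 0.126
finger_force: 78.4
```

servo_tool:
  commands:
    - {"tx": 0, "ty": 0, "tz": 0.04, "rx": 0, "ry": 0, "rz": 0}
    - {"tx": 0, "ty": 0, "tz": 0.12, "rx": 0, "ry": 0, "rz": 0}
    - {"tx": 0, "ty": 0, "tz": 0.22, "rx": 0, "ry": 0, "rz": 0}
    - {"tx": 0, "ty": 0, "tz": 0.32, "rx": 0, "ry": 0, "rz": 0}
    - {"tx": 0, "ty": 0, "tz": 0.42, "rx": 0, "ry": 0, "rz": 0}

```text
time_s: 5.32
eef_pos: [0.5017, 0.2214, 0.2621]
tcp_rot: [2.518, 1.879, -0.0]
ft_force: [-0.8, 0.4, -2.2]
grip_width: 0.125
finger_force: 78.5
```

Run:
```python
from h import *
s=read_state();print(s["eef_pos"],s["tcp_rot"],s["ft_force"],s["torque"],s["grip_width"],s["qpos"])
for c in ["top","side"]:
    im=camera(c); cv2.imwrite(f"pics/{c}1.png",im)
    cal=calibration(c)
    for t,z in [("pocket",.03),("stand",0),("clip_left",.1),("clip_right",.1)]:
        for r in tip_of(c,t)[:1]:
            print(c,t,np.round(r["at"],1),round(r["confidence"],2),np.round(on_z(cal,r["at"],z),4))
a=cv2.resize(cv2.imread("pics/top0.png")[200:255,265:340],None,fx=7,fy=7,interpolation=cv2.INTER_CUBIC)
b=cv2.resize(cv2.imread("pics/side0.png")[155:250,270:340],None,fx=4,fy=4,interpolation=cv2.INTER_CUBIC)
o=np.zeros((385,525+280,3),np.uint8);o[:385,:525]=a;o[:380,525:]=b;cv2.imwrite("pics/stand.png",o[:,:800])
```

```text
[0.50166369 0.2214041  0.26208282] [ 2.51792678e+00  1.87863965e+00 -4.34478927e-04] [-0.79950419  0.3909654  -2.1721862 ] [ 0.07320805 -0.04176092  0.01296729] 0.12547136419911384 [-0.87897069  0.38050758  0.49514924  1.99321181 -0.24244796  0.82503149
 -0.5366877 ]
top pocket [305.  229.9] 0.75 [ 0.52   -0.0871  0.03  ]
top stand [301.7 229.2] 0.7 [ 0.5236 -0.0774  0.    ]Traceback (most recent call last):
  File "<stdin>", line 7, in <module>
ValueError: it knows: beaker, cassette, cassette_center, dam_center, plate_rack, pocket, reagent, stand, tape, timer
```

servo_tool:
  commands:
    - {"tx": 0, "ty": -0.08, "tz": 0.06, "rx": 0, "ry": 0, "rz": 0.005}
    - {"tx": 0, "ty": -0.2, "tz": 0.12, "rx": 0, "ry": 0, "rz": 0.01}
    - {"tx": 0, "ty": -0.33, "tz": 0.16, "rx": 0, "ry": 0, "rz": 0.02}
    - {"tx": 0, "ty": -0.46, "tz": 0.18, "rx": 0, "ry": 0, "rz": 0.03}
    - {"tx": 0, "ty": -0.59, "tz": 0.18, "rx": 0, "ry": 0, "rz": 0.04}

```text
time_s: 6.1
eef_pos: [0.5014, -0.0158, 0.3318]
tcp_rot: [-2.393, -2.035, 0.001]
ft_force: [0.4, 0.5, -3.5]
grip_width: 0.119
finger_force: 78.5
```

servo_tool:
  commands:
    - {"tx": 0, "ty": -0.12, "tz": 0, "rx": 0, "ry": 0, "rz": 0}
    - {"tx": 0, "ty": -0.22, "tz": 0, "rx": 0, "ry": 0, "rz": 0}
    - {"tx": 0, "ty": -0.32, "tz": 0, "rx": 0, "ry": 0, "rz": 0}
    - {"tx": 0, "ty": -0.38, "tz": 0, "rx": 0, "ry": 0, "rz": 0}
    - {"tx": 0, "ty": -0.38, "tz": 0, "rx": 0, "ry": 0, "rz": 0}

```text
time_s: 6.72
eef_pos: [0.501, -0.168, 0.3311]
tcp_rot: [-2.398, -2.028, 0.003]
ft_force: [0.8, 0.5, -2.6]
grip_width: 0.122
finger_force: 78.5
```

Run:
```python
from h import *
import pickle
s=read_state();cal=calibration("wrist");im=camera("wrist");pickle.dump((s,cal,im),open("w3.pkl","wb"))
print(s["eef_pos"],s["tcp_rot"],s["ft_force"],s["qpos"])
cv2.imwrite("pics/w3.png",im)
for t,z in [("pocket",.03),("stand",0)]:
    for r in tip_of("wrist",t)[:1]: print(t,r,on_z(cal,r["at"],z))
```

```text
[ 0.50098316 -0.16795642  0.33110832] [-2.39766844 -2.02838152  0.00302174] [ 0.84072779  0.47681593 -2.62449022] [-0.25811048  0.28528844  0.6195607   1.9491147  -0.19814127  0.96922192
  0.28904426]
pocket {'at': [288.1, 81.0], 'confidence': 0.69} [ 0.5296468  -0.07555509  0.03      ]
stand {'at': [284.5, 80.0], 'confidence': 0.97} [ 0.52659991 -0.07221337  0.        ]
```

View pics/w3.png

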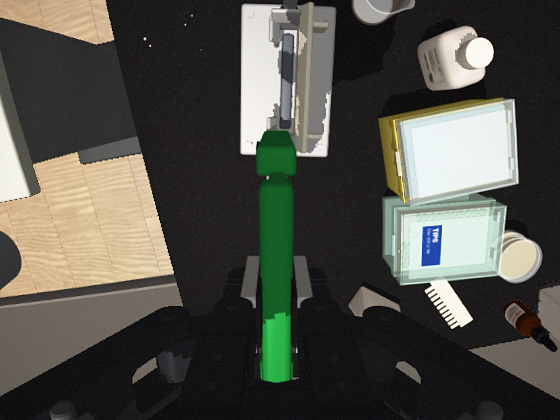

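Run:
```python
from h import *
import pickle
from scipy.optimize import least_squares
s,cal,im=pickle.load(open("w3.pkl","rb"))
g=cv2.GaussianBlur(im,(3,3),0).astype(float).mean(2)
def sub(prof,sgn):
    d=np.gradient(prof)*sgn;i=int(np.argmax(d))
    if d[i]<8 or i in(0,len(d)-1):return None
    a,b,c=d[i-1:i+2];return i+.5*(a-c)/(a-2*b+c)
E=[]  # (px, side)
for r in range(15,145,3):
    v=sub(g[r,232:252],1); E+= [((232+v,r),'L')] if v else []
    v=sub(g[r,322:345],-1); E+= [((322+v,r),'R')] if v else []
for c in list(range(247,268,2))+list(range(312,330,2)):
    v=sub(g[0:14,c],1); E+= [((c,v),'T')] if v else []
    v=sub(g[148:165,c],-1); E+= [((c,148+v),'B')] if v else []
import collections;print(collections.Counter(e[1] for e in E))
hx,hy=.055,.088
def res(p,Zb,sides):
    o=[]
    for px,sd in E:
        if sd not in sides: continue
        w=on_z(cal,px,Zb if sd=='B' else .02);dx,dy=w[0]-p[0],w[1]-p[1];c,n=np.cos(p[2]),np.sin(p[2])
        lx,ly=c*dx+n*dy,-n*dx+c*dy
        o.append({'L':lx+hx,'R':lx-hx,'T':ly-hy,'B':ly+hy}[sd]*1000)
    return np.array(o)
for Zb,sd in [(.02,"LRTB"),(0,"LRTB"),(.02,"LRT"),(.02,"LT"),(.02,"RT")]:
    r=least_squares(res,[.526,-.075,-.2],x_scale=[.01,.01,.1],args=(Zb,sd),loss="soft_l1");print(sd,Zb,np.round(r.x,4),r.cost,{k:round(float(np.median([v for v,e in zip(res(r.x,Zb,"LRTB"),E) if e[1]==k])),1) for k in "LRTB"})
cv2.imwrite("pics/w3c.png",cv2.resize(im[0:180,215:355],None,fx=3.3,fy=3.3,interpolation=cv2.INTER_CUBIC))
p=r.x
from scipy.spatial.transform import Rotation as Rn
R=Rn.from_rotvec(s["tcp_rot"]).as_matrix();print("tool yaw",np.arctan2(R[1,1],R[0,1]),R[:,2])
```

```text
Counter({'L': 44, 'R': 44, 'T': 20, 'B': 13})
LRTB 0.02 [ 0.5273 -0.0766 -0.193 ] 46.555367700242556 {'L': 0.9, 'R': -0.8, 'T': -0.7, 'B': 1.3}
LRTB 0 [ 0.5271 -0.0775 -0.1954] 36.04609680188302 {'L': 0.9, 'R': -0.8, 'T': 0.2, 'B': -0.5}
LRT 0.02 [ 0.5271 -0.0772 -0.1945] 33.606048350173275 {'L': 0.9, 'R': -0.8, 'T': -0.1, 'B': 2.0}
LT 0.02 [ 0.528  -0.0774 -0.1941] 3.1312401630795765 {'L': 0.0, 'R': -1.7, 'T': -0.0, 'B': 2.0}
RT 0.02 [ 0.5262 -0.0771 -0.1975] 4.157724640161914 {'L': 1.9, 'R': 0.0, 'T': -0.1, 'B': 2.0}
tool yaw -0.16648496004585053 [-2.13222301e-03 -4.59041246e-04 -9.99997621e-01]
```

View pics/w3c.png

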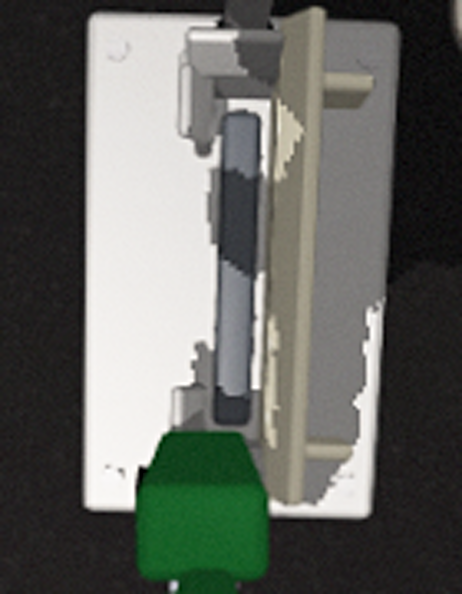

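Run:
```python
from h import *
import pickle
s,cal,im=pickle.load(open("w3.pkl","rb"))
p=np.array([.5271,-.0775]);a=-.195;ex=np.array([np.cos(a),np.sin(a)]);ey=np.array([-ex[1],ex[0]])
def loc(u,v,z):
    w=on_z(cal,(215+u/3.3-.35,v/3.3-.35),z)[:2]-p;return np.round(1000*np.array([w@ex,w@ey]),1)
for n,u,v,z in [("foam TL",222,113,.03),("TR",261,113,.03),("BL",214,420,.03),("BR",250,422,.03),("mid L",217,260,.03),("midR",257,260,.03),("fence top far R",325,10,.086),("fence top near R",302,500,.086),("fence top far L",300,12,.086),("fence top nearL",290,500,.086)]: print(n,loc(u,v,z))
```

```text
foam TL [-6.7 54.1]
TR [ 6.7 54.5]
BL [ -6.2 -50.7]
BR [  6.8 -51. ]
mid L [-6.9  5. ]
midR [7.2 5.4]
fence top far R [22.4 75. ]
fence top near R [ 22.3 -71.5]
fence top far L [15.  74.1]
fence top nearL [ 18.4 -71.6]
```

servo_tool:
  commands:
    - {"tx": 0.01, "ty": 0.05, "tz": -0.02, "rx": 0, "ry": 0, "rz": -0.002}
    - {"tx": 0.03, "ty": 0.12, "tz": -0.05, "rx": 0, "ry": 0, "rz": -0.004}
    - {"tx": 0.05, "ty": 0.18, "tz": -0.1, "rx": 0, "ry": 0, "rz": -0.007}
    - {"tx": 0.066, "ty": 0.228, "tz": -0.15, "rx": 0, "ry": 0, "rz": -0.009}
    - {"tx": 0.066, "ty": 0.228, "tz": -0.15, "rx": 0, "ry": 0, "rz": -0.009}

```text
time_s: 7.5
eef_pos: [0.528, -0.072, 0.2705]
tcp_rot: [-2.417, -2.003, 0.004]
ft_force: [0.6, 0.5, -1.7]
grip_width: 0.13
finger_force: 78.4
```

servo_tool:
  commands:
    - {"tx": 0, "ty": 0, "tz": -0.07, "rx": 0, "ry": 0, "rz": 0}
    - {"tx": 0, "ty": 0, "tz": -0.13, "rx": 0, "ry": 0, "rz": 0}
    - {"tx": 0, "ty": 0, "tz": -0.18, "rx": 0, "ry": 0, "rz": 0}
    - {"tx": 0, "ty": 0, "tz": -0.2, "rx": 0, "ry": 0, "rz": 0}
    - {"tx": 0, "ty": 0, "tz": -0.2, "rx": 0, "ry": 0, "rz": 0}

```text
time_s: 8.12
eef_pos: [0.5285, -0.0752, 0.1923]
tcp_rot: [-2.423, -1.999, 0.0]
ft_force: [-0.3, -1.3, -2.5]
grip_width: 0.12
finger_force: 78.4
```

Run:
```python
from h import *
from scipy.spatial.transform import Rotation as Rn
s=read_state();R=Rn.from_rotvec(s["tcp_rot"]).as_matrix()
print(s["eef_pos"],np.arctan2(R[1,1],R[0,1]),R[:,2],s["ft_force"],s["torque"])
a=camera("side");b=camera("top");cv2.imwrite("pics/side2.png",a);cv2.imwrite("pics/top2.png",b)
for c,im,win in [("top",b,(270,190,345,260)),("side",a,(270,140,345,260))]: print(fit(im,calibration(c),[.527,-.077,-.195],s["eef_pos"][2]-.0846,win))
A=cv2.resize(a[140:250,265:345],None,fx=5,fy=5,interpolation=cv2.INTER_CUBIC);B=cv2.resize(b[195:255,265:340],None,fx=5,fy=5,interpolation=cv2.INTER_CUBIC)
o=np.zeros((550,775,3),np.uint8);o[:,:400]=A;o[:300,400:]=B;cv2.imwrite("pics/c2.png",o)
```

```text
[ 0.52852434 -0.07523912  0.19234303] -0.19120170275697426 [-1.79075834e-04 -1.27596075e-04 -9.99999976e-01] [-0.29613511 -1.32869633 -2.4555725 ] [-0.01041623 -0.0476489  -0.0323217 ]
(array([ 0.52  , -0.0745, -0.115 ]), np.float64(inf))
(array([ 0.53057514, -0.07084237, -0.17109388]), np.float64(0.419832966226138))h.py:39: RuntimeWarning: divide by zero encountered in scalar divide
  return best.x,best.fun/M.sum()
```

View pics/c2.png

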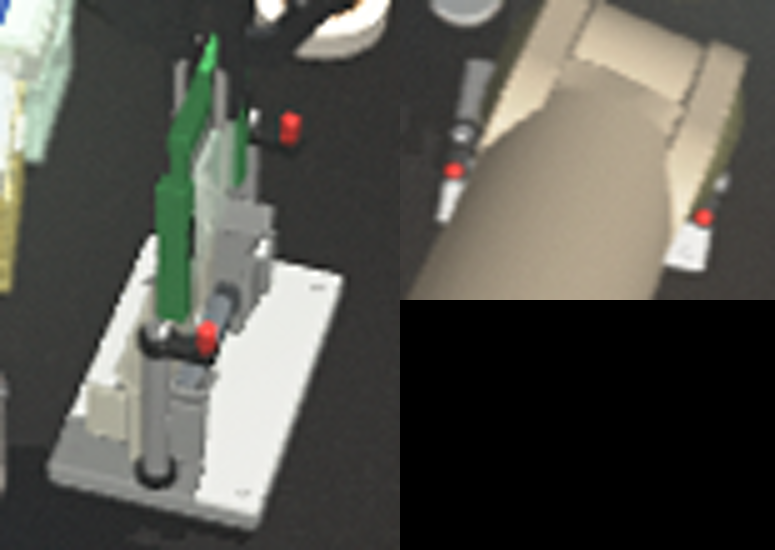

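servo_tool:
  commands:
    - {"tx": -0.003, "ty": -0.004, "tz": 0, "rx": 0, "ry": 0, "rz": -0.001}
    - {"tx": -0.003, "ty": -0.004, "tz": -0.02, "rx": 0, "ry": 0, "rz": -0.001}
    - {"tx": -0.003, "ty": -0.004, "tz": -0.04, "rx": 0, "ry": 0, "rz": -0.001}
    - {"tx": -0.003, "ty": -0.004, "tz": -0.06, "rx": 0, "ry": 0, "rz": -0.001}
    - {"tx": -0.003, "ty": -0.004, "tz": -0.07, "rx": 0, "ry": 0, "rz": -0.001}

```text
time_s: 8.85
eef_pos: [0.5271, -0.0766, 0.1633]
tcp_rot: [-2.426, -1.995, 0.001]
ft_force: [-0.5, -0.5, -2.3]
grip_width: 0.121
finger_force: 78.5
```

servo_tool:
  commands:
    - {"tx": 0, "ty": 0, "tz": -0.015, "rx": 0, "ry": 0, "rz": 0}
    - {"tx": 0, "ty": 0, "tz": -0.03, "rx": 0, "ry": 0, "rz": 0}
    - {"tx": 0, "ty": 0, "tz": -0.045, "rx": 0, "ry": 0, "rz": 0}
    - {"tx": 0, "ty": 0, "tz": -0.06, "rx": 0, "ry": 0, "rz": 0}
    - {"tx": 0, "ty": 0, "tz": -0.065, "rx": 0, "ry": 0, "rz": 0}

```text
time_s: 9.48
eef_pos: [0.5272, -0.0766, 0.1376]
tcp_rot: [-2.426, -1.995, 0.001]
ft_force: [0.1, -0.5, -2.3]
grip_width: 0.126
finger_force: 78.5
```

servo_tool:
  commands:
    - {"tx": 0, "ty": 0, "tz": -0.012, "rx": 0, "ry": 0, "rz": 0}
    - {"tx": 0, "ty": 0, "tz": -0.024, "rx": 0, "ry": 0, "rz": 0}
    - {"tx": 0, "ty": 0, "tz": -0.036, "rx": 0, "ry": 0, "rz": 0}
    - {"tx": 0, "ty": 0, "tz": -0.046, "rx": 0, "ry": 0, "rz": 0}
    - {"tx": 0, "ty": 0, "tz": -0.046, "rx": 0, "ry": 0, "rz": 0}

```text
time_s: 10.1
eef_pos: [0.5272, -0.0766, 0.1193]
tcp_rot: [-2.426, -1.995, 0.001]
ft_force: [0.4, 0.1, -3.9]
grip_width: 0.123
finger_force: 78.5
```

servo_tool:
  commands:
    - {"tx": 0, "ty": 0, "tz": -0.004, "rx": 0, "ry": 0, "rz": 0}
    - {"tx": 0, "ty": 0, "tz": -0.008, "rx": 0, "ry": 0, "rz": 0}
    - {"tx": 0, "ty": 0, "tz": -0.012, "rx": 0, "ry": 0, "rz": 0}
    - {"tx": 0, "ty": 0, "tz": -0.016, "rx": 0, "ry": 0, "rz": 0}
    - {"tx": 0, "ty": 0, "tz": -0.016, "rx": 0, "ry": 0, "rz": 0}

```text
time_s: 10.72
eef_pos: [0.5274, -0.0766, 0.1133]
tcp_rot: [2.426, 1.996, 0.0]
ft_force: [-0.9, 0.4, -1.6]
grip_width: 0.123
finger_force: 78.8
```

```bash
cat > f.py <<'E'
from h import *
F=[];P=[]
for i in range(8):
    s=read_state();F.append(s["ft_force"]);P.append(s["eef_pos"]);camera("side")
print(s["time_s"],np.mean(F,0),np.std(F,0),np.mean(P,0),s["torque"])
E
python3 f.py
```

```text
11.075 [-0.54469265  0.32550567 -0.79919602] [0.53774724 0.49415434 0.57065358] [ 0.52738542 -0.07662151  0.11334895] [ 0.04924738  0.0540305  -0.03235182]
```

servo_tool:
  commands:
    - {"tx": 0, "ty": 0, "tz": -0.002, "rx": 0, "ry": 0, "rz": 0}
    - {"tx": 0, "ty": 0, "tz": -0.004, "rx": 0, "ry": 0, "rz": 0}
    - {"tx": 0, "ty": 0, "tz": -0.006, "rx": 0, "ry": 0, "rz": 0}
    - {"tx": 0, "ty": 0, "tz": -0.008, "rx": 0, "ry": 0, "rz": 0}
    - {"tx": 0, "ty": 0, "tz": -0.008, "rx": 0, "ry": 0, "rz": 0}

```text
time_s: 11.75
eef_pos: [0.5275, -0.0767, 0.1102]
tcp_rot: [2.426, 1.995, 0.0]
ft_force: [-1.2, 0.1, 4.8]
grip_width: 0.119
finger_force: 79.6
```

```bash
python3 f.py
```

```text
12.1 [-0.47609721 -0.03773648  5.05946161] [0.667962   0.33046894 0.56304364] [ 0.52749719 -0.07665775  0.11022965] [0.09043762 0.149729   0.00338152]
```

servo_tool:
  commands:
    - {"tx": 0, "ty": 0, "tz": -0.001, "rx": 0, "ry": 0, "rz": 0}
    - {"tx": 0, "ty": 0, "tz": -0.002, "rx": 0, "ry": 0, "rz": 0}
    - {"tx": 0, "ty": 0, "tz": -0.003, "rx": 0, "ry": 0, "rz": 0}
    - {"tx": 0, "ty": 0, "tz": -0.0045, "rx": 0, "ry": 0, "rz": 0}
    - {"tx": 0, "ty": 0, "tz": -0.0045, "rx": 0, "ry": 0, "rz": 0}

```text
time_s: 12.78
eef_pos: [0.5276, -0.0767, 0.1086]
tcp_rot: [2.426, 1.995, 0.001]
ft_force: [-0.5, -0.1, 8.2]
grip_width: 0.13
finger_force: 80.0
```

```bash
python3 f.py
python3 - <<'E'
from h import *
a=camera("side");cv2.imwrite("pics/c3.png",cv2.resize(a[140:250,265:345],None,fx=5,fy=5,interpolation=cv2.INTER_CUBIC))
E
```

```text
13.125 [-0.74863101  0.02576071  7.96285913] [0.36726325 0.33810593 0.44363892] [ 0.5276031  -0.07667426  0.10863757] [ 0.06387103  0.29255251 -0.06809837]
```

View pics/c3.png

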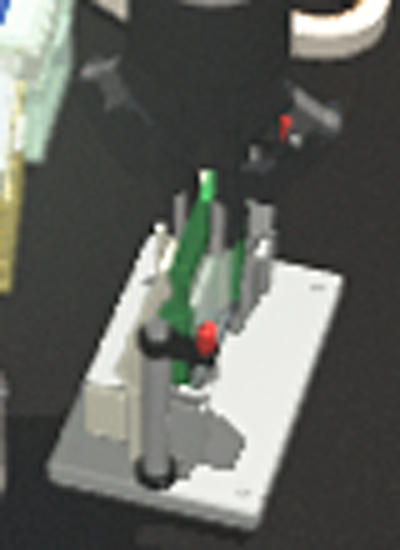

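servo_tool:
  commands:
    - {"tx": 0, "ty": 0, "tz": 0, "rx": 0, "ry": 0, "rz": 0}
    - {"tx": 0, "ty": 0, "tz": 0, "rx": 0, "ry": 0, "rz": 0}
    - {"tx": 0, "ty": 0, "tz": 0, "rx": 0, "ry": 0, "rz": 0}
    - {"tx": 0, "ty": 0, "tz": 0, "rx": 0, "ry": 0, "rz": 0}
    - {"tx": 0, "ty": 0, "tz": 0, "rx": 0, "ry": 0, "rz": 0}

```text
time_s: 13.85
eef_pos: [0.5276, -0.0767, 0.1087]
tcp_rot: [2.426, 1.995, 0.001]
ft_force: [-1.5, 0.0, 7.7]
grip_width: 0.123
finger_force: 80.0
```

servo_tool:
  commands:
    - {"tx": 0, "ty": 0, "tz": 0, "rx": 0, "ry": 0, "rz": 0}
    - {"tx": 0, "ty": 0, "tz": 0, "rx": 0, "ry": 0, "rz": 0}
    - {"tx": 0, "ty": 0, "tz": 0, "rx": 0, "ry": 0, "rz": 0}
    - {"tx": 0, "ty": 0, "tz": 0, "rx": 0, "ry": 0, "rz": 0}
    - {"tx": 0, "ty": 0, "tz": 0, "rx": 0, "ry": 0, "rz": 0}

```text
time_s: 14.48
eef_pos: [0.5276, -0.0767, 0.1086]
tcp_rot: [2.426, 1.995, 0.001]
ft_force: [-0.3, 0.8, 8.3]
grip_width: 0.118
finger_force: 80.0
```

servo_tool:
  commands:
    - {"tx": 0, "ty": 0, "tz": 0, "rx": 0, "ry": 0, "rz": 0}
    - {"tx": 0, "ty": 0, "tz": 0, "rx": 0, "ry": 0, "rz": 0}
    - {"tx": 0, "ty": 0, "tz": 0, "rx": 0, "ry": 0, "rz": 0}
    - {"tx": 0, "ty": 0, "tz": 0, "rx": 0, "ry": 0, "rz": 0}
    - {"tx": 0, "ty": 0, "tz": 0, "rx": 0, "ry": 0, "rz": 0}

```text
time_s: 15.1
eef_pos: [0.5276, -0.0767, 0.1087]
tcp_rot: [2.426, 1.995, 0.001]
ft_force: [-2.0, -0.2, 7.5]
grip_width: 0.125
finger_force: 80.0
```

servo_tool:
  commands:
    - {"tx": 0, "ty": 0, "tz": 0, "rx": 0, "ry": 0, "rz": 0}
    - {"tx": 0, "ty": 0, "tz": 0, "rx": 0, "ry": 0, "rz": 0}
    - {"tx": 0, "ty": 0, "tz": 0, "rx": 0, "ry": 0, "rz": 0}
    - {"tx": 0, "ty": 0, "tz": 0, "rx": 0, "ry": 0, "rz": 0}
    - {"tx": 0, "ty": 0, "tz": 0, "rx": 0, "ry": 0, "rz": 0}

```text
time_s: 15.72
eef_pos: [0.5276, -0.0767, 0.1087]
tcp_rot: [2.426, 1.995, 0.001]
ft_force: [-1.1, 0.7, 8.1]
grip_width: 0.12
finger_force: 80.0
```

servo_tool:
  commands:
    - {"tx": 0, "ty": 0, "tz": 0, "rx": 0, "ry": 0, "rz": 0}
    - {"tx": 0, "ty": 0, "tz": 0, "rx": 0, "ry": 0, "rz": 0}
    - {"tx": 0, "ty": 0, "tz": 0, "rx": 0, "ry": 0, "rz": 0}
    - {"tx": 0, "ty": 0, "tz": 0, "rx": 0, "ry": 0, "rz": 0}
    - {"tx": 0, "ty": 0, "tz": 0, "rx": 0, "ry": 0, "rz": 0}

```text
time_s: 16.35
eef_pos: [0.5276, -0.0767, 0.1086]
tcp_rot: [2.426, 1.995, 0.001]
ft_force: [-0.1, 0.4, 7.8]
grip_width: 0.124
finger_force: 80.0
```

```bash
python3 f.py
```

```text
16.7 [-0.95180514  0.48751209  8.04707161] [0.56420895 0.36549707 0.45086381] [ 0.52758766 -0.07667281  0.10863307] [0.1156358  0.31225099 0.01746338]
```

Steady for more than 3.5 s, with about 10 N on the foam (8 N at the wrist plus the cassette's weight).

```bash
python3 -c "
from plant import *
print(close_job())"
```

```text
the job is handed in; nothing more can be done
None
```

The cassette is upright in the casting stand and still gripped, pressed down with about 10 N on the foam (roughly 5.5 mm squeeze, worked out from wrist force and height); the push held steady for over 3.5 s, the hold-down arms are open, and the job is handed in.

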